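Push the loading carriage past its spring catch

TASK

The kiln-loading carriage carries a fired bowl along its track and is held back by the steel stop pin of the spring catch. With the fingertips press the catch's long bar down and, keeping it held down, push the carriage by its side lug past the pin towards the end stop; then let go, so that the catch springs fully up behind the lug and the carriage stays there. Only press and push: do not lift or touch the bowl, and leave the other things on the table where they stand.

Things in the scene. Friction and masses are not known exactly. Their poses are not given: they have to be found in the camera images.
- track: Fixed grey steel track, base plate 8 mm thick, x -75 to 160 mm, y -195 to 185 mm, yaw within 0.4 rad. Origin: on the table top, level with the stop pin along the track. z up; +y: the way to push the carriage, towards the end stop; -x: the side of the catch, facing the robot. The end stop halts the carriage when the lug's middle is at track y +76 mm; a rear stop at -94 mm.
- catch (a joint): Travel of the spring catch in m: 0 = up, 0.014 = fully down (hard stop). One steel part, long press bar and stop pin beside it; it moves straight down without tilting wherever the bar is pressed. The spring pushes up with 4 N at first, 9 N at 12 mm. From 8 mm down the pin's top is below the lug; 11 to 13 mm is a good depth. Released, it springs up by itself, unless the lug is over the pin.
- catch_bar (a point): Middle of the top face of the catch's press bar (moves down with it). The bar is 40 mm wide (track x -66 to -26 mm) and 230 mm long (track y -170 to +60 mm); its flat top is 34 mm above the table when up, and 20 mm when fully down.
- catch_pin (a point): Centre of the top of the stop pin, at track x = -12, y = 0 mm. The pin is 16 mm square and stands between the bar and the carriage's deck; its top is 48 mm above the table when up. The pin moves down with the bar. 6 mm of free space lie between bar and pin.
- carriage_lug (a point): Middle of the carriage's side lug (track x -46 mm, 48 mm above the table): dark steel block reaching out over the bar and across the pin's path. Track x -66 to 0 mm, 30 mm long along y, 40 to 56 mm above the table. Its middle starts at track y -85 to -35 mm, is stopped by the raised pin at y -23 mm and is wholly past the pin at y +23 mm.
- carriage: Carriage with a plywood deck, 130 mm (track x) by 160 mm (track y), 12 mm thick, that runs only along the track's y, with about 2 N of friction, and stays where it is left. Origin: centre of the deck's underside, 24 mm above the table, at track x = 85 mm and the same track y as the middle of its lug; axes as the track's.
- bowl: Terracotta bowl standing loose on the carriage's deck, 84 mm across, 36 mm high. Origin: centre of its underside. It rides along; its rim is 72 mm above the table.
- mug: Bystander: terracotta mug, 66 mm across, 70 mm high, on the table on the robot's side of the track. Origin: centre of its underside.
- brush: Bystander: brush, about 170 mm long, lying on the table on the robot's side of the track, roughly along it. Origin: underside of its middle.
- glaze_jar: Bystander: closed jar, 60 mm across, 80 mm high, on the table about the track. Origin: centre of its underside.
- figurine: Bystander: small terracotta figurine, 56 mm across, 97 mm high, on the table about the track. Origin: centre of its underside.
- small_bowl: Bystander: bluish bowl, 80 mm across, 45 mm high, on the table about the track. Origin: centre of its underside.
- kiln_prop: Bystander: square kiln prop, 40 x 40 x 75 mm, standing on the table about the track. Origin: centre of its underside.
Not all that is in view belongs to the job. What is shaped like the bowl but pink is not meant.

How it is judged:
On the way, in this order (a step that is already met when the one before it is completed fails the run):
1. a finger holds the catch down at least 8 mm while the lug is still before the pin (value of joint catch above 0.008 m and contact force between the fingers and catch above 0.5 N and y of carriage_lug in the frame of track below -0.015 m), for 0.1 s.
2. the lug passes over the pin while a finger holds the catch down (value of joint catch above 0.007 m and contact force between the fingers and catch above 0.5 N and y of carriage_lug in the frame of track between -0.012 and 0.014 m), for 0.05 s.
At the end, for the whole second after the job is handed in: The lug is wholly past the pin (its middle more than 23.5 mm beyond the pin's middle), the catch is up again to within 2 mm, the carriage is at rest, and the bowl stands upright on the deck (tilt below 0.15 rad) (y of carriage_lug in the frame of track above 0.0235 m and value of joint catch below 0.002 m and linear speed of carriage below 0.01 m/s and angle between bowl's own z axis and vertical below 0.15 rad and z of bowl in the frame of carriage between 0.009 and 0.016 m); the robot touches nothing.
It fails at once if the bowl is lifted off the deck or tipped (angle between bowl's own z axis and vertical above 0.3 rad or z of bowl in the frame of carriage above 0.02 m or z of bowl in the frame of carriage below 0.004 m).
It fails at once if the robot touches the bowl (contact force between any of the fingers, the arm and bowl above 0.5 N).
It fails at once if a bystander is moved by more than 20 mm (distance of any of mug, brush, glaze_jar, figurine, small_bowl, kiln_prop from where it was at the start of the episode above 0.02 m).
It also fails if it takes over 35 s, if anything falls off the work surface, if the arm or the gripper's body presses on something with over 40 N, if the wrist force passes 120 N, or if a joint passes its speed limit or range.

ROBOT

A 6-joint arm with a two-finger parallel gripper is mounted at the origin on the work surface. World frame = base frame: x ahead of the robot, y to its left, z up, the work surface at z = 0. Lengths are in m, angles in rad, forces in N, time in s.
With the tool pointing down it reaches from about 0.275 to 0.875 m from the base axis. Payload 12.5 kg.
Tool frame: the origin (TCP) lies midway between the tips of the shut fingers; the grasp point (between the pads) lies 19 mm behind it; z points along the fingers, y is the line along which they close (so a half turn about z gives the same grasp; the last joint's range is limited). The gripper opens to 85 mm and grips with 20 to 120 N. Pads are 22 mm wide; open, the fingers measure 114 mm over their backs; the gripper's body (76 mm by 85 mm) begins 54 mm behind the grasp point. The pads swing forward as they close: fully open they stand 13 mm farther back than shut.
Start: joints at [1.263, 0.351, 1.652, -0, 1.139, -0.085], TCP at [0.121, 0.536, 0.198] pointing down, gripper open.
Joint ranges: [-2.75, 2.75], [-0.79, 2.1], [0.01, 2.65], [-1.57, 4.71], [0.07, 3.14], [-2.87, 2.87]. Speed limits (rad/s): [2.22, 2.22, 2.79, 3.14, 3.14, 3.14].

INTERFACE

Orientations are given as a rotation vector (axis times angle).
In Python, from rig import arm gives the robot as it stands. The module is installed in compiled form; this text tells all that it offers.
- The arm moves only by the tool move_arm, never from a script. Its argument "motion" is a list of rows, each a list of 3 entries, a list of its own where there are three numbers: the shift along the tool's x, y, z scaled (see below), then the turn, a rotation vector about the tool's x, y, z scaled (see below), then the closure, from -1 (fully open) to 1 (shut). A call has exactly 8 rows; each row shifts and turns the commanded pose from where the row before left it, along the tool's axes as they then stand; what a row does not reach is not made up. The controller multiplies each number of a shift by 0.12 m and each number of a turn by pi/2 rad. A row lasts 1/8 s, in which the tool goes at most 62.5 mm and 10.7 degrees, less where a joint would pass 70% of its speed; a pose out of reach is approached as far as the arm can. A call with a number of a shift or a turn outside -1 to 1 is refused whole. A call with a gripper value outside its range is refused whole. The fingers move at their own pace and stop on an object; "grip_force" is the grip in N (left out, the last holds). Time passes only in rows, so rows that do not move let the fingers close, or fill a call up. It gives the time, the measured TCP pose, the force, the opening and the grip force at its end, in the units of the state.
- arm.read_state(): the state, without advancing time (a new reading comes with each control period).
- arm.camera(name): name is "side" or "top"; returns a dict with "frame" (480x640x3 uint8, blue, green, red), "camera_matrix" (3x3 intrinsics, pixels), "view" (4x4, takes a point from world to camera coordinates). Camera axes: x right, y down, z forward; pixel columns grow to the right and rows downward; lengths in m; the calibration is good to about 2 mm. A picture is of the moment at which its call begins. There is no depth.
- arm.finish_job(): hands the job in; it is judged then, once.
Trained networks look in a picture, given as the dict that the camera call returned (one of the last four; its "shot" number tells which), for a name from the list of things; names that differ only in an ending like _2 or _b are one class to them, and where a whole thing is asked for, a point or a joint stands for the part that bears it (a point fixed in the world has none). Each returns a list of dicts, best first, with "p" (0 to 1); they miss things now and then, are a little off and sometimes report something else, mostly with a low value. They report only what shows in the picture. A call takes as long as a camera call. They do not tell look-alikes from the thing itself.
- arm.find_in(name, picture): "rect" ([left, top, right, bottom] in pixels, round what is visible of it).
- arm.cut_out(name, picture): "region" (480x640 bool, what is visible of it) and "rect" ([left, top, right, bottom] in pixels, round what is visible of it).
- arm.landmark_of(name, picture): "at" ([column, row] in pixels: a listed point, or the origin of a listed thing).
The state is a dict: "clock": time; "qpos": joint angles; "joint_velocities": joint speeds; "effort": joint torques, N m; "tcp_pos": TCP position; "eef_rot": TCP orientation; "wrist_force": force on the tool from outside, world axes, zero at the start; "wrist_torque": the same for the moment, N m; "finger_gap": opening from 0.0 (shut) to 1.0 (fully open); "finger_force": force on a finger pad.
Only numpy, scipy, OpenCV 4.12 (cv2) and the standard library are available. Lean on these libraries where they do the work, as an engineer would, in place of code of your own. Each camera call takes 0.05 s, during which the arm holds its last target. There are 200 camera calls.

## Working session

There is one attempt and no reset: what is moved stays moved. The work goes in short steps, Python scripts to look and compute and a tool call to move; the robot and the scene stay as the last step left them, time stands still between calls to the robot, and variables do not carry over. Pictures are saved under pics/ and viewed, at most 10 in all, crops included, and the job is handed in when it is done.

Besides the shell and the picture viewer there is one more tool, called as name(argument=value, ...), one argument or row to a line, values as JSON. move_arm: Moves the arm, as the interface text tells. Its arguments: {"type":"object","properties":{"motion":{"type":"array"},"grip_force":{"type":"number"}},"required":["motion"]}

```bash
mkdir -p pics
cat > h.py <<'E'
import numpy as np, cv2
from rig import arm
def ray(pic,uv,z):
    K=np.array(pic["camera_matrix"]);V=np.array(pic["view"]);R=V[:3,:3];t=V[:3,3]
    c=-R.T@t; d=R.T@np.linalg.solve(K,[uv[0],uv[1],1]); return c+d*(z-c[2])/d[2]
def proj(pic,P):
    K=np.array(pic["camera_matrix"]);V=np.array(pic["view"]);q=K@(V[:3,:3]@np.array(P)+V[:3,3]);return q[:2]/q[2]
E
python3 - <<'E'
from h import *
s=arm.read_state();print({k:np.round(v,3).tolist() for k,v in s.items()})
Z=dict(catch_bar=.034,catch_pin=.048,carriage_lug=.048,track=0,carriage=.024,bowl=.036,mug=0,brush=0,glaze_jar=0,figurine=0,small_bowl=0,kiln_prop=0)
for n in("top","side"):
    p=arm.camera(n);cv2.imwrite(f"pics/{n}0.png",p["frame"])
    for k,z in Z.items():
        for d in arm.landmark_of(k,p)[:2]: print(n,k,round(d["p"],2),np.round(d["at"]),np.round(ray(p,d["at"],z),3))
E
```

```text
{'clock': 0.0, 'qpos': [1.263, 0.351, 1.652, 0.0, 1.139, -0.085], 'joint_velocities': [-0.001, 0.0, 0.0, 0.001, 0.003, 0.0], 'effort': [-0.002, -50.609, -29.141, -0.0, 0.004, -0.0], 'tcp_pos': [0.121, 0.536, 0.198], 'eef_rot': [-0.349, -3.122, 0.002], 'wrist_force': [0.124, -0.295, -1.051], 'wrist_torque': [0.026, -0.001, -0.016], 'finger_force': 0.0, 'finger_gap': 1.002}
top catch_bar 0.67 [360. 257.] [ 0.546 -0.069  0.034]
top catch_pin 0.95 [334. 249.] [ 0.563 -0.008  0.048]
top carriage_lug 0.62 [337. 250.] [ 0.561 -0.015  0.048]
top carriage_lug 0.59 [368. 253.] [ 0.553 -0.085  0.048]
top track 0.71 [333. 253.] [ 0.559 -0.008  0.   ]
top track 0.52 [214. 268.] [0.527 0.273 0.   ]
top carriage 0.58 [343. 206.] [ 0.667 -0.032  0.024]
top bowl 0.88 [348. 194.] [ 0.692 -0.044  0.036]
top bowl 0.84 [456. 246.] [ 0.567 -0.286  0.036]
top mug 0.97 [313. 323.] [0.397 0.042 0.   ]
top mug 0.31 [370. 254.] [ 0.556 -0.093  0.   ]
top brush 0.65 [368. 254.] [ 0.556 -0.089  0.   ]
top brush 0.55 [385. 289.] [ 0.473 -0.127  0.   ]
top glaze_jar 0.87 [272. 183.] [0.731 0.136 0.   ]
top figurine 0.92 [214. 270.] [0.525 0.272 0.   ]
top kiln_prop 0.64 [338. 157.] [ 0.792 -0.021  0.   ]
side catch_bar 0.98 [306. 288.] [ 0.535 -0.083  0.034]
side catch_bar 0.65 [352. 251.] [ 0.7   -0.038  0.034]
side catch_pin 0.96 [296. 266.] [ 0.544 -0.02   0.048]
side carriage_lug 0.72 [310. 284.] [ 0.543 -0.089  0.048]
side track 0.67 [305. 272.] [ 0.577 -0.012  0.   ]
side track 0.45 [312. 284.] [ 0.57  -0.055  0.   ]
side carriage 0.87 [343. 257.] [ 0.674 -0.037  0.024]
side bowl 0.96 [353. 254.] [ 0.694 -0.049  0.036]
side bowl 0.77 [452. 341.] [ 0.726 -0.384  0.036]
side glaze_jar 0.7 [325. 216.] [0.737 0.141 0.   ]
side figurine 0.61 [238. 218.] [0.527 0.262 0.   ]
side small_bowl 0.56 [407. 304.] [ 0.731 -0.228  0.   ]
side kiln_prop 0.82 [376. 246.] [ 0.786 -0.029  0.   ]
```

View pics/top0.png

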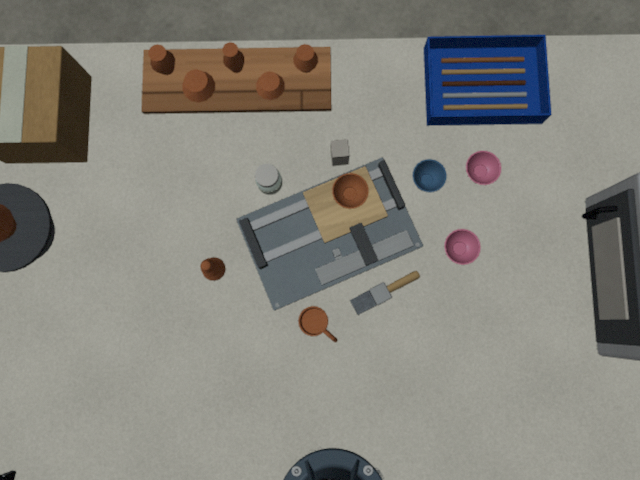

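View pics/side0.png

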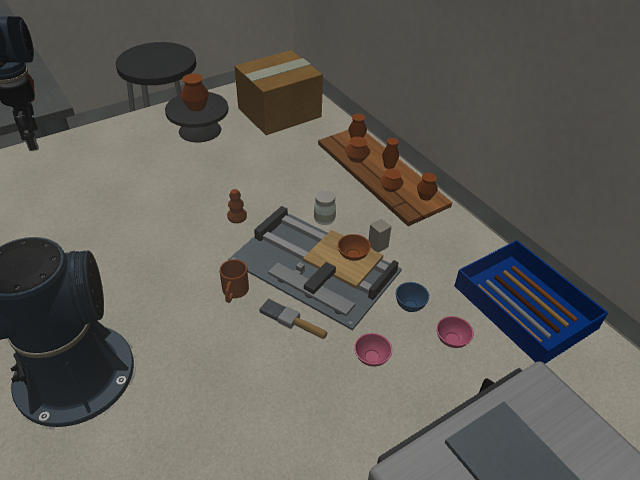

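The top view shows the track with its corners at about (422,245), (277,308), (237,218) and (383,159). The lug is near (364,243), the pin at (336,252), the mug at (314,322) and the brush around (385,292). In the side view the lug is at (320,278) and the pin at (300,267). I'll fit the track pose from both views using magnified crops.

Run:
```python
import cv2
a=cv2.imread("pics/top0.png")[150:315,228:433]; b=cv2.imread("pics/side0.png")[200:335,220:410]
cv2.imwrite("pics/tc.png",cv2.resize(a,None,fx=3.6,fy=3.6,interpolation=cv2.INTER_CUBIC)); cv2.imwrite("pics/sc.png",cv2.resize(b,None,fx=4,fy=4,interpolation=cv2.INTER_CUBIC))
```

```text
(no output)
```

View pics/tc.png

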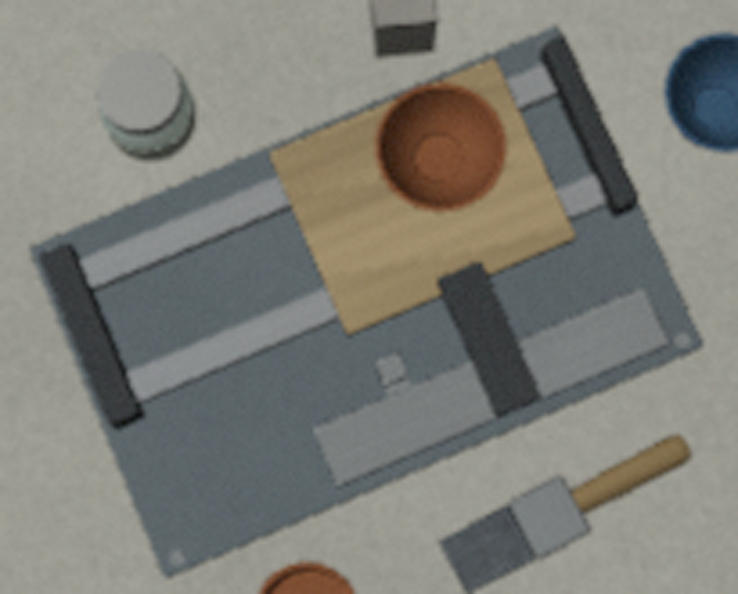

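View pics/sc.png

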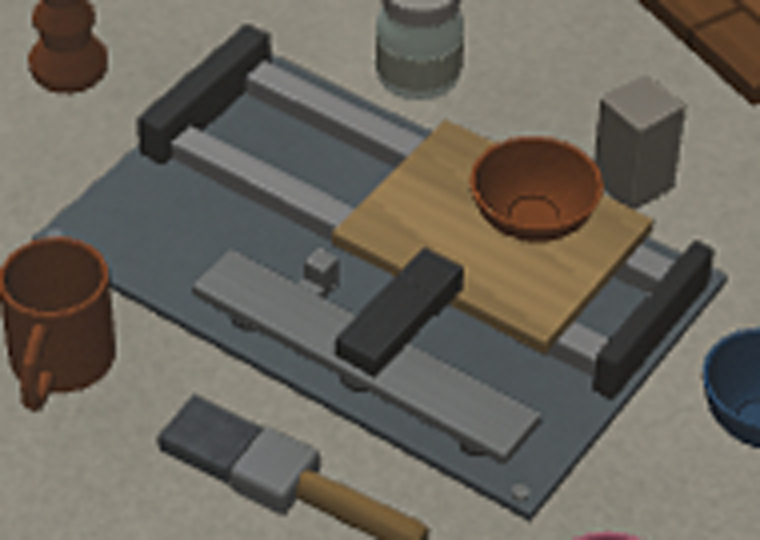

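The crops show the bar, pin, lug and track corners clearly, and the lug is over the bar about halfway along it. I'll fit track x, y, yaw and lug y to these features.

```bash
cat > fit.py <<'E'
from h import *
from scipy.optimize import least_squares
tp=[arm.camera("top"),arm.camera("side")]
off=[(228,150,3.6),(220,200,4)]
D=[(0,-75,-195,8,703,345),(0,-75,185,8,167,576),(0,160,185,8,32,246),(0,160,-195,8,557,27),
(0,-26,-170,34,643,292),(0,-66,-170,34,667,340),(0,-26,60,34,314,430),(0,-66,60,34,337,486),(0,-12,0,48,391,369),
(1,-26,60,34,233,250),(1,-66,60,34,193,288),(1,-66,-170,34,505,455),(1,-26,-170,34,541,417),(1,-75,-195,8,530,515),(1,160,-195,8,724,278),(1,-12,0,48,321,260)]
L=[(0,0,15,56,440,282),(0,0,-15,56,484,263),(0,-66,-15,56,540,398),(0,-66,15,56,499,415),(0,20,80,36,347,333),(0,20,-80,36,574,238),(0,150,80,36,271,155),(0,150,-80,36,494,60),
(1,-66,15,56,338,347),(1,-66,-15,56,376,361),(1,0,-15,56,463,266),(1,0,15,56,428,250)]
def W(v,x,y,z):
    c,s=np.cos(v[2]),np.sin(v[2]);return [v[0]+c*x-s*y,v[1]+s*x+c*y,z]
def res(v):
    r=[]
    for A,l in((D,0),(L,v[3])):
        for i,x,y,z,a,b in A:
            ox,oy,f=off[i]; r.append(proj(tp[i],W(v,x/1e3,y/1e3+l,z/1e3))-[(a+.5)/f-.5+ox,(b+.5)/f-.5+oy])
    return np.array(r)
o=least_squares(lambda v:res(v).ravel(),[.56,-.01,.4,-.06],loss="soft_l1")
if __name__=="__main__":
    print(o.x.round(4));print(res(o.x).round(1).tolist())
    v=o.x; T=lambda P:np.round([np.cos(v[2])*(P[0]-v[0])+np.sin(v[2])*(P[1]-v[1]),-np.sin(v[2])*(P[0]-v[0])+np.cos(v[2])*(P[1]-v[1])],3)
    print("mug",T([.397,.042]),"brush",T([.473,-.127]))
    from scipy.spatial.transform import Rotation as R
    print(R.from_rotvec(arm.read_state()["eef_rot"]).as_matrix().round(3))
E
python3 fit.py
```

```text
[ 0.5683 -0.0109  0.3939 -0.0623]
[[1.2, -0.2], [-0.0, 0.5], [-0.7, 0.0], [0.6, -1.3], [0.9, -2.1], [1.5, 0.4], [0.4, -0.9], [0.9, -0.3], [0.7, -0.6], [-1.3, -2.1], [-1.2, -2.1], [-0.5, -1.1], [-0.2, -2.5], [-0.3, -1.5], [0.5, -2.5], [-0.5, -1.6], [4.3, 10.0], [4.2, 10.1], [0.6, -0.8], [-0.3, -0.2], [0.3, 0.3], [1.0, -0.6], [-0.7, -1.1], [0.3, -1.4], [-2.0, -3.8], [-1.1, -1.6], [-7.1, 5.3], [-8.6, 4.0]]
mug [-0.138  0.115] brush [-0.133 -0.071]
[[-0.975  0.221  0.   ]
 [ 0.221  0.975  0.   ]
 [-0.     0.    -1.   ]]
```

```bash
sed -i 's/(0,0,15,56,440,282),(0,0,-15,56,484,263),//; s/,(1,0,-15,56,463,266),(1,0,15,56,428,250)//' fit.py
cat >> fit.py <<'E'
    s=arm.read_state();print("tcp in track",T(s["tcp_pos"]),"turn",v[2]+np.pi/2-np.arctan2(.975,.221), "target w",W(v,-.046,v[3]-.042,.1), "bowl",T([.692,-.046]))
    np.save("v.npy",v)
E
python3 fit.py
```

```text
[ 0.5675 -0.0116  0.3931 -0.0621]
[[1.6, 0.2], [0.2, 0.8], [-0.4, 0.3], [0.9, -0.9], [1.2, -1.7], [1.8, 0.8], [0.6, -0.5], [1.2, 0.0], [1.0, -0.3], [-1.4, -1.8], [-1.4, -1.8], [-0.7, -0.7], [-0.4, -2.1], [-0.5, -1.1], [0.5, -2.1], [-0.7, -1.3], [0.8, -0.3], [-0.0, 0.2], [0.5, 0.7], [1.2, -0.2], [-0.5, -0.8], [0.6, -1.0], [-2.3, -3.5], [-1.3, -1.4]]
mug [-0.137  0.115] brush [-0.131 -0.07 ]
[[-0.975  0.221 -0.   ]
 [ 0.221  0.975 -0.   ]
 [ 0.    -0.    -1.   ]]
tcp in track [-0.202  0.677] turn 0.6160271999287523 target w [np.float64(0.5648958143601254), np.float64(-0.12541753027646038), 0.1] bowl [ 0.102 -0.079]
```

move_arm(
  motion=[
    [[0,0,0],[0,0,-0.098],1],
    [[0,0,0],[0,0,-0.098],1],
    [[0,0,0],[0,0,-0.098],1],
    [[0,0,0],[0,0,-0.098],1],
    [[-0.1,-0.4,0],[0,0,0],1],
    [[-0.1,-0.4,0],[0,0,0],1],
    [[-0.1,-0.4,0],[0,0,0],1],
    [[-0.1,-0.4,0],[0,0,0],1],
  ],
  grip_force=60,
)

```text
clock: 2.5
tcp_pos: [0.2401, 0.3762, 0.1982]
eef_rot: [-0.614, 3.081, 0.0]
wrist_force: [1.0, -0.1, -0.7]
finger_gap: -0.0
finger_force: 0.0
```

```bash
cat > st.py <<'E'
from h import *
from scipy.spatial.transform import Rotation as R
v=np.load("v.npy");s=arm.read_state();P=s["tcp_pos"];c,n=np.cos(v[2]),np.sin(v[2])
M=R.from_rotvec(s["eef_rot"]).as_matrix()
print(s["clock"],"track",np.round([c*(P[0]-v[0])+n*(P[1]-v[1]),-n*(P[0]-v[0])+c*(P[1]-v[1]),P[2]],4),"yerr",round(np.arctan2(M[1,1],M[0,1])-v[2]-np.pi/2,3),M[:,2].round(3),"F",np.round(s["wrist_force"],1),s["finger_gap"],np.round(s["qpos"],2))
E
python3 st.py
```

```text
2.5 track [-0.1539  0.4836  0.1982] yerr 0.0 [ 0.  0. -1.] F [ 1.  -0.1 -0.7] -0.00038786711734626743 [ 0.9   0.16  1.91 -0.    1.08 -1.07]
```

move_arm(
  motion=[
    [[-0.1,-0.45,0],[0,0,0],1],
    [[-0.1,-0.45,0],[0,0,0],1],
    [[-0.1,-0.45,0],[0,0,0],1],
    [[-0.1,-0.45,0],[0,0,0],1],
    [[-0.1,-0.45,0],[0,0,0],1],
    [[-0.1,-0.45,0],[0,0,0],1],
    [[-0.1,-0.45,0],[0,0,0],1],
    [[-0.1,-0.45,0],[0,0,0],1],
  ],
)

```text
clock: 3.5
tcp_pos: [0.4944, 0.0133, 0.1983]
eef_rot: [-0.613, 3.081, -0.0]
wrist_force: [-0.2, 1.4, 0.2]
finger_gap: 0.003
finger_force: 0.0
```

```bash
python3 st.py
```

```text
3.5 track [-0.058   0.051   0.1983] yerr -0.0 [ 0.001  0.    -1.   ] F [-0.2  1.4  0.2] 0.002665127637366235 [-0.07  0.25  1.79  0.    1.1  -2.03]
```

move_arm(
  motion=[
    [[-0.025,-0.33,0],[0,0,0],1],
    [[-0.025,-0.33,0],[0,0,0],1],
    [[-0.025,-0.33,0],[0,0,0],1],
    [[-0.025,-0.3,0],[0,0,0],1],
    [[0,0,0.25],[0,0,0],1],
    [[0,0,0.25],[0,0,0],1],
    [[0,0,0.25],[0,0,0],1],
    [[0,0,0.2],[0,0,0],1],
  ],
)

```text
clock: 4.5
tcp_pos: [0.5635, -0.1232, 0.0829]
eef_rot: [0.613, -3.081, -0.001]
wrist_force: [1.0, 0.2, -0.1]
finger_gap: -0.002
finger_force: 0.0
```

```bash
python3 st.py
python3 - <<'E'
from h import *
a=[]
for n,(x,y,w,h) in dict(top=(300,190,130,110),side=(250,210,150,126)).items():
    p=arm.camera(n);a.append(cv2.resize(p["frame"][y:y+h,x:x+w],(400,338),interpolation=cv2.INTER_CUBIC))
cv2.imwrite("pics/near.png",np.hstack(a))
E
```

```text
4.5 track [-0.0464 -0.1016  0.0829] yerr -0.0 [-0.001  0.    -1.   ] F [ 1.   0.2 -0.1] -0.0016047787506671563 [-0.3   0.54  1.68  0.    0.93 -2.26]
```

View pics/near.png

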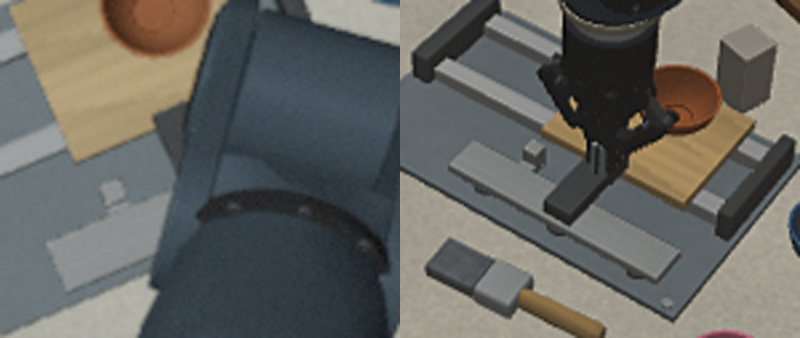

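The side crop shows the shut fingertips around (597,165), over the bar on the near side of the lug and well clear of the bowl. I'm lowering to just above the bar.

move_arm(
  motion=[
    [[0,-0.02,0.1],[0,0,0],1],
    [[0,0,0.1],[0,0,0],1],
    [[0,0,0.05],[0,0,0],1],
    [[0,0,0.05],[0,0,0],1],
    [[0,0,0.04],[0,0,0],1],
    [[0,0,0.03],[0,0,0],1],
    [[0,0,0.03],[0,0,0],1],
    [[0,0,0],[0,0,0],1],
  ],
)

```text
clock: 5.6
tcp_pos: [0.5646, -0.1255, 0.0359]
eef_rot: [0.613, -3.081, -0.0]
wrist_force: [-0.3, -0.2, -0.3]
finger_gap: -0.002
finger_force: 0.0
```

```bash
python3 st.py
```

```text
5.6 track [-0.0463 -0.1041  0.0359] yerr -0.0 [-0.  0. -1.] F [-0.3 -0.2 -0.3] -0.002351799759619638 [-0.3   0.61  1.7   0.    0.84 -2.26]
```

Free, as expected. Now I'll press down by 14 mm, to z ≈ 0.022.

move_arm(
  motion=[
    [[0,0,0.02],[0,0,0],1],
    [[0,0,0.02],[0,0,0],1],
    [[0,0,0.02],[0,0,0],1],
    [[0,0,0.02],[0,0,0],1],
    [[0,0,0.02],[0,0,0],1],
    [[0,0,0.015],[0,0,0],1],
    [[0,0,0],[0,0,0],1],
    [[0,0,0],[0,0,0],1],
  ],
)

```text
clock: 6.6
tcp_pos: [0.5648, -0.1255, 0.0224]
eef_rot: [-0.613, 3.081, -0.0]
wrist_force: [-0.1, 0.1, 0.4]
finger_gap: -0.002
finger_force: 0.0
```

```bash
python3 st.py
```

```text
6.6 track [-0.0461 -0.1042  0.0224] yerr -0.0 [ 0. -0. -1.] F [-0.1  0.1  0.4] -0.00156353536744198 [-0.3   0.63  1.7  -0.    0.81 -2.26]
```

There is no spring force at a depth where about 9 N is expected, so I'll look before going on.

Run:
```python
from h import *
s=arm.read_state();p=arm.camera("side");print(proj(p,s["tcp_pos"]),s["wrist_force"])
v=np.load("v.npy")
f=p["frame"];cv2.imwrite("pics/side1.png",cv2.resize(f[215:325,260:400],(763,600),interpolation=cv2.INTER_CUBIC))
for k in("catch_bar","catch_pin","carriage_lug"):
    for d in arm.landmark_of(k,p)[:1]:print(k,d)
```

```text
[326.22752664 297.76746774] [-0.06960076  0.14235282  0.38219415]
catch_bar {'at': [308.7, 286.7], 'p': 0.68}
catch_pin {'at': [298.6, 262.7], 'p': 0.72}
carriage_lug {'at': [237.8, 287.2], 'p': 0.74}
```

View pics/side1.png

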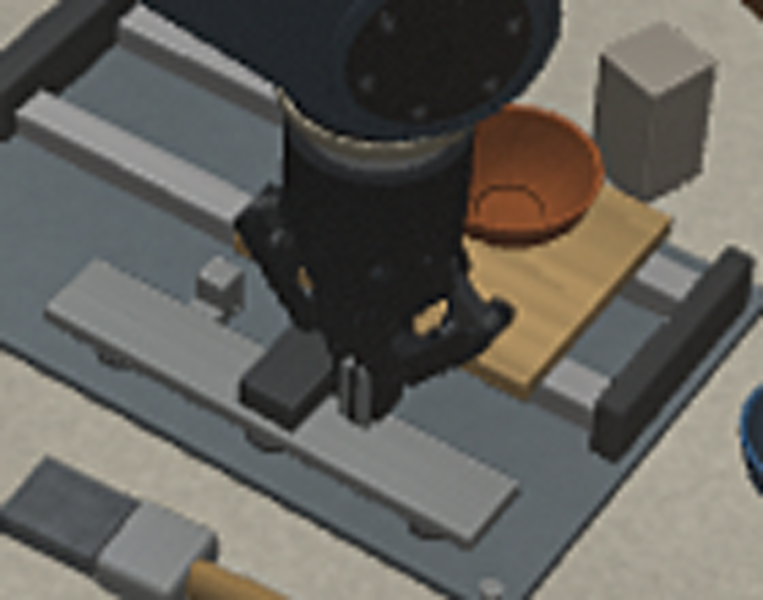

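The side crop shows the bar and pin still up, with the pin top at (220,265). The fingertips at (360,420) are over the bar's middle line but still above it, about 5 px higher than the TCP projects. The tips are therefore really higher than reported, so I'll feel for contact.

move_arm(
  motion=[
    [[0,0,0.02],[0,0,0],1],
    [[0,0,0.02],[0,0,0],1],
    [[0,0,0.015],[0,0,0],1],
    [[0,0,0],[0,0,0],1],
    [[0,0,0],[0,0,0],1],
    [[0,0,0],[0,0,0],1],
    [[0,0,0],[0,0,0],1],
    [[0,0,0],[0,0,0],1],
  ],
)

```text
clock: 7.8
tcp_pos: [0.5648, -0.1255, 0.0157]
eef_rot: [-0.613, 3.081, 0.0]
wrist_force: [0.1, -0.2, 0.3]
finger_gap: 0.0
finger_force: 0.0
```

```bash
python3 st.py
```

```text
7.8 track [-0.0462 -0.1042  0.0157] yerr -0.0 [ 0.  0. -1.] F [ 0.1 -0.2  0.3] 0.0004955675180628246 [-0.3   0.64  1.7   0.    0.8  -2.26]
```

move_arm(
  motion=[
    [[0,0,0.02],[0,0,0],1],
    [[0,0,0.02],[0,0,0],1],
    [[0,0,0.01],[0,0,0],1],
    [[0,0,0],[0,0,0],1],
    [[0,0,0],[0,0,0],1],
    [[0,0,0],[0,0,0],1],
    [[0,0,0],[0,0,0],1],
    [[0,0,0],[0,0,0],1],
  ],
)

```text
clock: 8.8
tcp_pos: [0.5648, -0.1255, 0.0097]
eef_rot: [-0.613, 3.081, 0.0]
wrist_force: [0.6, -0.1, 0.2]
finger_gap: 0.003
finger_force: 0.0
```

```bash
python3 st.py;python3 - <<'E'
from h import *
p=arm.camera("side")
f=p["frame"];cv2.imwrite("pics/side2.png",cv2.resize(f[215:325,260:400],(763,600),interpolation=cv2.INTER_CUBIC))
E
```

```text
8.8 track [-0.0462 -0.1042  0.0097] yerr -0.0 [ 0.  0. -1.] F [ 0.6 -0.1  0.2] 0.003310927893022831 [-0.3   0.65  1.7   0.    0.79 -2.26]
```

View pics/side2.png

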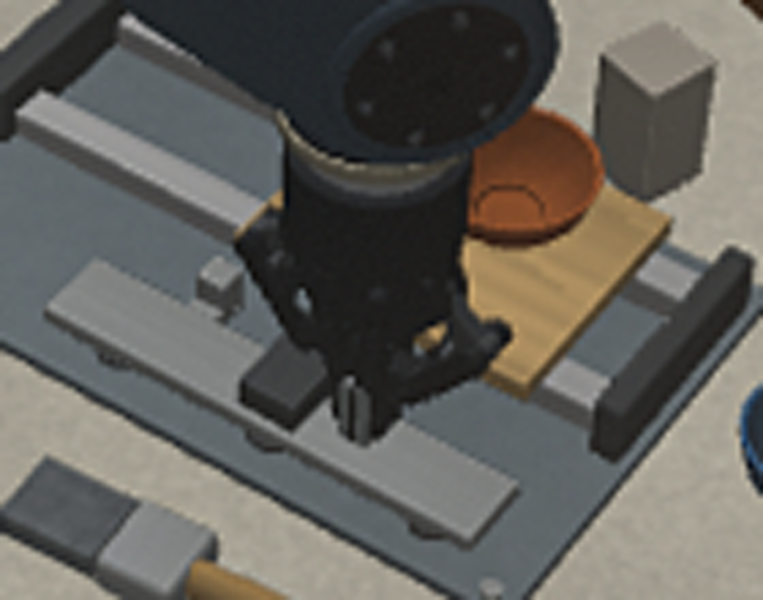

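The side crop shows the tips at (357,440), on the bar's middle line and about to touch, with the bar still up. I'll keep going down in small steps.

move_arm(
  motion=[
    [[0,0,0.015],[0,0,0],1],
    [[0,0,0.015],[0,0,0],1],
    [[0,0,0.015],[0,0,0],1],
    [[0,0,0],[0,0,0],1],
    [[0,0,0],[0,0,0],1],
    [[0,0,0],[0,0,0],1],
    [[0,0,0],[0,0,0],1],
    [[0,0,0],[0,0,0],1],
  ],
)

```text
clock: 9.85
tcp_pos: [0.5648, -0.1255, 0.0043]
eef_rot: [-0.613, 3.081, -0.0]
wrist_force: [-0.4, 0.6, -0.2]
finger_gap: 0.002
finger_force: 0.0
```

```bash
python3 st.py
```

```text
9.85 track [-0.0462 -0.1042  0.0043] yerr -0.0 [ 0. -0. -1.] F [-0.4  0.6 -0.2] 0.0015553581085455928 [-0.3   0.66  1.7  -0.    0.78 -2.26]
```

move_arm(
  motion=[
    [[0,0,0.015],[0,0,0],1],
    [[0,0,0.015],[0,0,0],1],
    [[0,0,0.015],[0,0,0],1],
    [[0,0,0],[0,0,0],1],
    [[0,0,0],[0,0,0],1],
    [[0,0,0],[0,0,0],1],
    [[0,0,0],[0,0,0],1],
    [[0,0,0],[0,0,0],1],
  ],
)

```text
clock: 10.85
tcp_pos: [0.5648, -0.1255, -0.0011]
eef_rot: [-0.613, 3.081, -0.0]
wrist_force: [-1.7, 1.0, 5.5]
finger_gap: -0.003
finger_force: 2.4
```

```bash
python3 st.py
```

```text
10.85 track [-0.0462 -0.1042 -0.0011] yerr -0.0 [ 0. -0. -1.] F [-1.7  1.   5.5] -0.002938172037250169 [-0.3   0.67  1.71  0.    0.77 -2.26]
```

Contact: 5.5 N means about 3.5 mm down, so the tips are about 31 mm above the reported TCP. Pressing 8.4 mm more should read about 9 N.

move_arm(
  motion=[
    [[0,0,0.015],[0,0,0],1],
    [[0,0,0.015],[0,0,0],1],
    [[0,0,0.015],[0,0,0],1],
    [[0,0,0.015],[0,0,0],1],
    [[0,0,0.01],[0,0,0],1],
    [[0,0,0],[0,0,0],1],
    [[0,0,0],[0,0,0],1],
    [[0,0,0],[0,0,0],1],
  ],
)

```text
clock: 11.85
tcp_pos: [0.5648, -0.1256, -0.0092]
eef_rot: [-0.613, 3.081, -0.0]
wrist_force: [-3.1, -0.3, 8.5]
finger_gap: 0.003
finger_force: 4.0
```

```bash
python3 st.py;python3 - <<'E'
from h import *
p=arm.camera("side")
f=p["frame"];cv2.imwrite("pics/side3.png",cv2.resize(f[215:325,260:400],(763,600),interpolation=cv2.INTER_CUBIC))
E
```

```text
11.85 track [-0.0461 -0.1042 -0.0092] yerr -0.0 [ 0. -0. -1.] F [-3.1 -0.3  8.5] 0.0033372164902695746 [-0.3   0.68  1.71 -0.    0.75 -2.26]
```

View pics/side3.png

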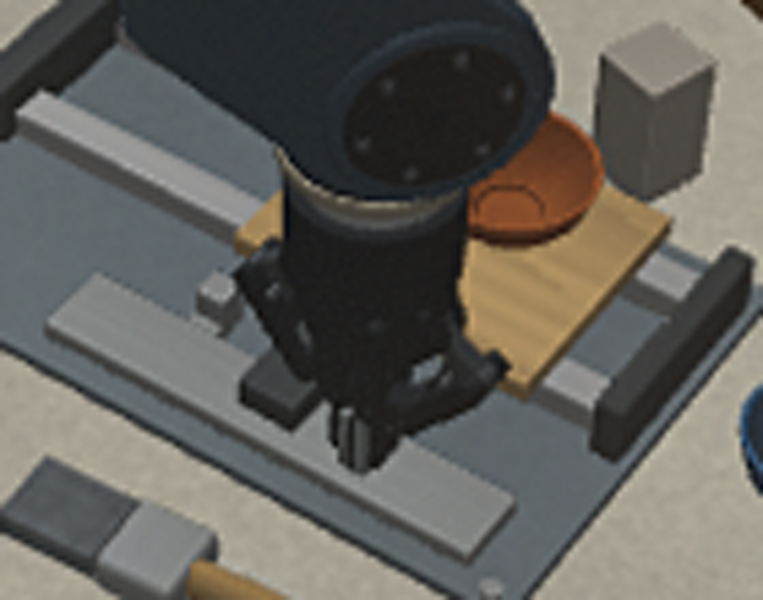

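The side crop shows the bar about 16 px lower (≈11 mm), the pin top down near (218,285), and the fingers behind the lug with the bowl clear. I'm pushing along +y.

move_arm(
  motion=[
    [[0,0.02,0.005],[0,0,0],1],
    [[0,0.04,0],[0,0,0],1],
    [[0,0.05,0],[0,0,0],1],
    [[0,0.05,0],[0,0,0],1],
    [[0,0.05,0],[0,0,0],1],
    [[0,0.05,0],[0,0,0],1],
    [[0,0.05,0],[0,0,0],1],
    [[0,0.05,0],[0,0,0],1],
  ],
)

```text
clock: 12.9
tcp_pos: [0.5501, -0.0868, -0.0091]
eef_rot: [-0.613, 3.077, -0.005]
wrist_force: [2.2, -8.1, 8.1]
finger_gap: -0.003
finger_force: 5.1
```

```bash
python3 st.py
cat > lug.py <<'E'
from h import *
v=np.load("v.npy");c,n=np.cos(v[2]),np.sin(v[2])
for m in("top","side"):
    p=arm.camera(m)
    for k,z in dict(carriage=.024,bowl=.036,carriage_lug=.048,catch_pin=.048).items():
        for d in arm.landmark_of(k,p)[:1]:
            q=ray(p,d["at"],z);print(m,k,round(d["p"],2),np.round([c*(q[0]-v[0])+n*(q[1]-v[1]),-n*(q[0]-v[0])+c*(q[1]-v[1])],3))
E
python3 lug.py
```

```text
12.9 track [-0.0449 -0.0628 -0.0091] yerr -0.0 [ 0.005 -0.002 -1.   ] F [ 2.2 -8.1  8.1] -0.0029966001606125873 [-0.24  0.65  1.77 -0.    0.71 -2.2 ]
top carriage 0.62 [ 0.08  -0.029]
top bowl 0.95 [-0.101 -0.253]
top carriage_lug 0.29 [ 0.059 -0.252]
top catch_pin 0.73 [ 0.077 -0.025]
side carriage 0.6 [ 0.08  -0.036]
side bowl 0.94 [-0.133 -0.28 ]
side carriage_lug 0.76 [-0.052 -0.036]
side catch_pin 0.91 [-0.028 -0.006]
```

The carriage is moving (lug ≈ -34 mm, TCP -63). The catch is held at about 8 N, so I'll continue over the pin, slightly deeper.

move_arm(
  motion=[
    [[0,0.06,0.008],[0,0,0],1],
    [[0,0.07,0],[0,0,0],1],
    [[0,0.08,0],[0,0,0],1],
    [[0,0.08,0],[0,0,0],1],
    [[0,0.08,0],[0,0,0],1],
    [[0,0.08,0],[0,0,0],1],
    [[0,0.07,0],[0,0,0],1],
    [[0,0.05,0],[0,0,0],1],
  ],
)

```text
clock: 14.4
tcp_pos: [0.5241, -0.0232, -0.01]
eef_rot: [-0.613, 3.077, -0.004]
wrist_force: [3.1, -8.3, 7.9]
finger_gap: -0.001
finger_force: 5.3
```

```bash
python3 st.py; python3 lug.py|grep -v bowl
```

```text
14.4 track [-0.0445  0.0059 -0.01  ] yerr 0.0 [ 0.005 -0.002 -1.   ] F [ 3.1 -8.3  7.9] -0.001230666563745841 [-0.13  0.62  1.86 -0.    0.66 -2.1 ]
top carriage 0.69 [0.089 0.041]
top carriage_lug 0.42 [0.196 0.073]
side carriage 0.81 [0.076 0.033]
side carriage_lug 0.94 [-0.062  0.027]
side catch_pin 0.98 [-0.023 -0.005]
```

The lug is at about +35 mm. I'll push 12 mm more for margin, then back off.

move_arm(
  motion=[
    [[0,0.04,0],[0,0,0],1],
    [[0,0.04,0],[0,0,0],1],
    [[0,0.03,0],[0,0,0],1],
    [[0,0,0],[0,0,0],1],
    [[0,-0.04,0],[0,0,0],1],
    [[0,-0.04,0],[0,0,0],1],
    [[0,-0.03,0],[0,0,0],1],
    [[0,0,0],[0,0,0],1],
  ],
)

```text
clock: 15.9
tcp_pos: [0.5221, -0.0221, -0.0108]
eef_rot: [-0.613, 3.081, 0.001]
wrist_force: [-1.8, 2.8, 8.0]
finger_gap: -0.0
finger_force: 4.3
```

```bash
python3 st.py; python3 lug.py|grep -v bowl
```

```text
15.9 track [-0.0459  0.0076 -0.0108] yerr -0.0 [ 0.     0.001 -1.   ] F [-1.8  2.8  8. ] -0.000270955862622488 [-0.13  0.62  1.86  0.    0.67 -2.1 ]
top carriage 0.67 [0.089 0.055]
side carriage 0.81 [0.073 0.049]
side carriage_lug 0.66 [-0.044  0.045]
side catch_pin 0.82 [-0.019 -0.013]
```

The lug is at about +48 mm and the fingers are clear of it. Now I'll release straight up.

move_arm(
  motion=[
    [[0,0,-0.06],[0,0,0],1],
    [[0,0,-0.08],[0,0,0],1],
    [[0,0,-0.15],[0,0,0],1],
    [[0,0,-0.2],[0,0,0],1],
    [[0,0,-0.25],[0,0,0],1],
    [[0,0,-0.25],[0,0,0],1],
    [[0,0,-0.25],[0,0,0],1],
    [[0,0,-0.25],[0,0,0],1],
  ],
)

```text
clock: 17.4
tcp_pos: [0.5218, -0.0225, 0.1695]
eef_rot: [-0.613, 3.081, -0.0]
wrist_force: [0.0, 0.4, 0.5]
finger_gap: 0.0
finger_force: 0.0
```

move_arm(
  motion=[
    [[0.3,0,-0.1],[0,0,0],1],
    [[0.3,0,0],[0,0,0],1],
    [[0.3,0,0],[0,0,0],1],
    [[0.3,0,0],[0,0,0],1],
    [[0,0,0],[0,0,0],1],
    [[0,0,0],[0,0,0],1],
    [[0,0,0],[0,0,0],1],
    [[0,0,0],[0,0,0],1],
  ],
)

```text
clock: 18.4
tcp_pos: [0.3893, -0.0774, 0.1797]
eef_rot: [0.614, -3.081, -0.0]
wrist_force: [0.4, 0.4, 0.2]
finger_gap: 0.004
finger_force: 0.0
```

```bash
python3 st.py; python3 lug.py
python3 - <<'E'
from h import *
a=[]
for n,(x,y,w,h) in dict(top=(230,150,200,165),side=(220,200,200,165)).items():
    p=arm.camera(n);a.append(cv2.resize(p["frame"][y:y+h,x:x+w],(400,330),interpolation=cv2.INTER_CUBIC))
cv2.imwrite("pics/end.png",np.hstack(a))
E
```

```text
18.4 track [-0.1898  0.0075  0.1797] yerr 0.0 [-0.  0. -1.] F [0.4 0.4 0.2] 0.0037710782698112027 [-0.31  0.09  2.04 -0.    1.01 -2.28]
top carriage 0.7 [0.083 0.054]
top bowl 0.84 [ 0.03  -0.379]
top carriage_lug 0.84 [-0.042  0.047]
top catch_pin 0.6 [-0.008 -0.003]
side carriage 0.81 [0.08  0.047]
side bowl 0.94 [0.099 0.024]
side carriage_lug 0.73 [-0.053  0.045]
side catch_pin 0.73 [-0.017 -0.009]
```

View pics/end.png

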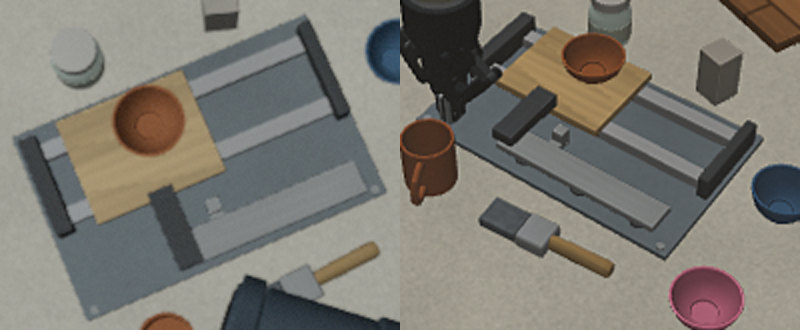

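The final view shows the lug at (525,115) past the pin at (561,132). The catch is up, the bowl is upright on the deck and the bystanders have not moved, so I'm handing in.

```bash
python3 -c "
from rig import arm
print(arm.finish_job())"
```

```text
the job is handed in; nothing more can be done
None
```

The job is handed in at about 18.5 s. The carriage lug sits about 47 mm past the pin, and the final view showed the catch back up, the bowl upright on the deck and the bystanders where they stood; no verdict was returned.

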